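Find the fan handle that fits with the feeler gauge

ROBOT

A 6-joint arm with a two-finger parallel gripper is mounted at the origin on the work surface. World frame = base frame: x ahead of the robot, y to its left, z up, the work surface at z = 0. Lengths are in m, angles in rad, forces in N, time in s.
With the tool pointing down it reaches from about 0.25 to 0.775 m from the base axis. Payload 4 kg.
Tool frame: the origin (TCP) lies midway between the tips of the shut fingers; the grasp point (between the pads) lies 19 mm behind it; z points along the fingers, y is the direction in which the jaws open and shut (so a half turn about z gives the same grasp; the last joint's range is limited). The gripper opens to 85 mm and grips with 20 to 120 N. Pads are 22 mm wide; open, the fingers measure 114 mm over their backs; the gripper's body (76 mm by 85 mm) begins 54 mm behind the grasp point. The pads swing forward as they close: fully open they stand 13 mm farther back than shut.
Start: joints at [1.175, 0.087, 1.371, -0, 1.684, -0.103], TCP at [0.159, 0.527, 0.231] pointing down, gripper open.
Joint ranges: [-3.1, 3.1], [-0.76, 2.03], [0.27, 2.55], [-1.08, 4.22], [0.17, 2.65], [-2.57, 2.57]. Speed limits (rad/s): [2.79, 2.79, 3.14, 3.14, 3.14, 3.14].

INTERFACE

Orientations are given as [roll, pitch, yaw] about the fixed x, y, z axes, in that order (R = Rz(yaw) Ry(pitch) Rx(roll)).
In Python, from workcell import manip, vision, job gives the robot as it stands.
- The arm moves only by the tool servo_tool, never from a script. Its argument "moves" is a list of rows, each an object with "slide": the shift along the tool's x, y, z in m, a list of three; "rotation": the turn, a rotation vector about the tool's x, y, z in rad, a list of three; "gripper": the gripper command: -1 is shut, 1 is fully open, values between are in proportion. A call has exactly 5 rows; each row shifts and turns the pose as measured when the row begins, along the tool's axes as they then stand; what a row does not reach is not made up. A row lasts 1/8 s, in which the tool goes at most 62.5 mm and 10.7 degrees, less where a joint would pass 70% of its speed; a pose out of reach is approached as far as the arm can. A call is refused whole if a number of a shift passes 0.0625 or a number of a turn 0.188, either way. A call with a gripper value outside its range is refused whole. The fingers move at their own pace and stop on an object; "force" is the grip in N (left out, the last holds). Time passes only in rows, so rows that do not move let the fingers close, or fill a call up. It gives the time, the measured TCP pose, the force and the opening at its end, in the units of the state.
- manip.get_obs(): the state, without advancing time (a new reading comes with each control period).
- vision.get_image(name): name is "scene" or "top"; returns the picture (480x640x3 uint8, blue, green, red); there is no depth.
- vision.camera_model(name): a dict with "fx", "fy", "cx", "cy" (pixels), "cam_to_world" (4x4, takes a point from camera to world coordinates). Camera axes: x right, y down, z forward; pixel columns grow to the right and rows downward; lengths in m; the calibration is good to about 2 mm. A picture is of the moment at which its call begins. camera_model takes no time and is no camera call.
- job.job_done(): hands the job in, once; it reports no verdict.
The state is a dict: "t": time; "q": joint angles; "dq": joint speeds; "joint_efforts": joint torques, N m; "tool_pos": TCP position; "eef_rot": TCP orientation; "ft_force": force on the tool from outside, world axes, zero at the start; "moment": the same for the moment, N m; "finger_gap": finger opening in m.
Only numpy, scipy, OpenCV 4.12 (cv2) and the standard library are available. Lean on these libraries where they do the work, as an engineer would, in place of code of your own. Each camera call takes 0.05 s, during which the arm holds its last target.

TASK

Take the red-handled feeler gauge from its grey rest and feel with its blade for the one split fan handle on the stand that fits: the blade slides in with a light, steady drag, neither falling in freely nor jamming. Leave the gauge upright and fully home in that handle, collar down on the handle's top, and let go. Never force the blade: keep the force on a handle below 20 N, and leave the bottles and the jar alone.

Things in the scene. Friction and masses are not known exactly. Their poses are not given: they have to be found in the camera images.
- stand: dark wooden stand, 75 x 290 x 30 mm, fixed to the table; five alike split fan handles stand upright in it in a row along its y axis, 55 mm apart, tops 100 mm above the table. Origin: centre of its underside; z up. Each handle has two tines 26 mm wide along y, the slit between them lying in the stand's y-z plane. Which handle is slack, fitting or tight differs every time.
- gauge_grip (a point): feeler gauge: centre of its red grip, 16 (gauge x) x 30 (gauge y) x 56 mm tall; pinch it across the 16 mm. Below it a brass collar, 26 x 30 x 6 mm, underside 34 mm below this point, then a steel blade 4 mm thick (gauge x), 20 mm wide, 40 mm long, pointing down (tip 74 mm below this point). 60 to 100 g. z up. A half turn about z makes no difference.
- gauge_collar (a point): centre of the underside of the gauge's collar, where the blade starts; axes as gauge_grip.
- rest: grey plastic gauge rest fixed to the table, 80 x 80 mm foot, 50 mm tall; the gauge starts standing in its slot with the blade down and the collar on its top, axes parallel. Origin: centre of its underside.
- dropper1: amber dropper bottle, 30 mm diameter, 90 mm tall, loose; origin at the centre of its underside; leave it alone.
- dropper2: blue dropper bottle, same size, loose; leave it alone.
- jar: green jar, 56 mm diameter, 70 mm tall, loose; leave it alone.
- slit1 (a point): handle 1: centre of its slit's mouth, level with its top, at y = -110 mm on the stand; axes as the stand. The mouth is 14 mm wide along x and narrows as a funnel to the throat 18 mm below; from there the slit goes on straight for 34 mm. Gauge fully home: its collar lies on the handle's top, at this point.
- slit2 (a point): handle 2: centre of its slit's mouth, level with its top, at y = -55 mm on the stand; axes as the stand. In every handle the -x tine is rigid (inner face at x = -2 mm below the throat); the +x tine slides to +x against a spring, up to 8 mm (face at x = -0.5 mm at rest).
- slit3 (a point): handle 3: centre of its slit's mouth, level with its top, at y = 0 mm on the stand; axes as the stand. Of the five handles two are slack (under 2 N of push all the way), one fits (8 to 15 N to pass the throat, then a steady drag of 2.5 to 8 N that shows while the blade moves a few mm and fades when it rests), two are tight (at 20 N the blade is still in the funnel).
- slit4 (a point): handle 4: centre of its slit's mouth, level with its top, at y = 55 mm on the stand; axes as the stand. A blade held hard against the rigid -x tine feels false drag and side force; held 1 to 3 mm to the +x side of this point it feels only the spring, whose side force (toward -x) and drag then tell the fit.
- slit5 (a point): handle 5: centre of its slit's mouth, level with its top, at y = 110 mm on the stand; axes as the stand. The springs push the blade sideways with about 0 to 1 N (slack), 4 to 6 N (fitting) or over 30 N (tight), less where the rigid tine shares the load. Tight handles must not be forced.
There are look-alikes about, which are no part of the job. Leave any green look-alike of the part that bears gauge_grip alone.

How it is judged:
At the end, for the whole second after the job is handed in: The gauge stands still and upright (within 7 degrees), released, its collar within 5 mm of one handle's top and within 8 mm of its slit's centre, in the handle whose tines pinch the blade with the fitting force (2 to 18 N between the gauge and the stand), not in a slack or tight one (((horizontal distance between gauge_collar and slit1 below 0.008 m and z of gauge_collar in the frame of slit1 between -0.004 and 0.005 m) or (horizontal distance between gauge_collar and slit2 below 0.008 m and z of gauge_collar in the frame of slit2 between -0.004 and 0.005 m) or (horizontal distance between gauge_collar and slit3 below 0.008 m and z of gauge_collar in the frame of slit3 between -0.004 and 0.005 m) or (horizontal distance between gauge_collar and slit4 below 0.008 m and z of gauge_collar in the frame of slit4 between -0.004 and 0.005 m) or (horizontal distance between gauge_collar and slit5 below 0.008 m and z of gauge_collar in the frame of slit5 between -0.004 and 0.005 m)) and contact force between gauge and stand between 2 and 18 N and angle between gauge_collar's own z axis and vertical below 0.12 rad and linear speed of gauge below 0.02 m/s); the robot touches nothing.
It fails at once if the gauge is forced: more than 25 N between it and the stand with its handles (contact force between gauge and stand above 25 N).
It fails at once if the dropper1 is moved more than 30 mm or tipped (distance of dropper1 from where it was at the start of the episode above 0.03 m or angle between dropper1's own z axis and vertical above 0.5 rad).
It fails at once if the dropper2 is moved more than 30 mm or tipped (distance of dropper2 from where it was at the start of the episode above 0.03 m or angle between dropper2's own z axis and vertical above 0.5 rad).
It fails at once if the jar is moved more than 30 mm or tipped (distance of jar from where it was at the start of the episode above 0.03 m or angle between jar's own z axis and vertical above 0.5 rad).
It also fails if it takes over 64 s, if anything falls off the work surface, if the arm or the gripper's body presses on something with over 40 N, if the wrist force passes 120 N, or if a joint passes its speed limit or range.

## Working session

There is one attempt and no reset: what is moved stays moved. The work goes in short steps, Python scripts to look and compute and a tool call to move; the robot and the scene stay as the last step left them, time stands still between calls to the robot, and variables do not carry over. Pictures are saved under pics/ and viewed, and the job is handed in when it is done.

Besides the shell and the picture viewer there is one more tool, called after "Call:" as name([rows], argument=value, ...), one row to a line, values as JSON. servo_tool: Moves the arm, as the interface text tells. Its arguments: {"type":"object","properties":{"moves":{"type":"array","items":{"type":"object","properties":{"slide":{"type":"array","items":{"type":"number"}},"rotation":{"type":"array","items":{"type":"number"}},"gripper":{"type":"number"}}}},"force":{"type":"number"}},"required":["moves"]}

```bash
mkdir -p pics; ls
python3 - <<'E'
from workcell import manip, vision, job
import cv2, json
print(manip.get_obs())
for n in("scene","top"):
    im=vision.get_image(n); cv2.imwrite(f"pics/{n}0.png",im)
    m=vision.camera_model(n); print(n,m)
E
```

```text
pics
{'t': 0.0, 'q': array([ 1.17489419e+00,  8.79729797e-02,  1.37228195e+00, -2.10991050e-05,
        1.68360572e+00, -1.03108181e-01]), 'dq': array([-0.00119326,  0.00034135,  0.00127326, -0.00042098, -0.00060385,
       -0.00163607]), 'joint_efforts': array([ 8.32556325e-04, -3.51861513e+01, -3.13276362e+01, -1.53486699e-04,
        1.08351107e-02,  9.58502568e-06]), 'tool_pos': array([0.15856423, 0.52611751, 0.23011525]), 'eef_rot': array([-3.13933454e+00, -2.12575715e-04,  2.84879611e+00]), 'ft_force': array([-0.32975246, -0.98664606,  0.29852732]), 'moment': array([0.0352377 , 0.00539085, 0.01164296]), 'finger_gap': 0.08493535997878936}
scene {'fx': 497.1204543307759, 'fy': 497.1204543307759, 'cx': 311.90453117226895, 'cy': 232.03550586778292, 'cam_to_world': array([[-0.58021662,  0.51527061, -0.63074945,  1.09836162],
       [ 0.81444844,  0.37156984, -0.44565636,  0.32612924],
       [ 0.00473384, -0.77229013, -0.63525234,  0.61731645],
       [ 0.        ,  0.        ,  0.        ,  1.        ]])}
top {'fx': 451.7482804976939, 'fy': 451.7482804976939, 'cx': 310.57451206392193, 'cy': 240.34613550817454, 'cam_to_world': array([[ 0.01813454, -0.99008273,  0.1393102 ,  0.49147971],
       [-0.99983379, -0.01769572,  0.00438805, -0.06038392],
       [-0.00187934, -0.13936662, -0.99023907,  0.80188136],
       [ 0.        ,  0.        ,  0.        ,  1.        ]])}
```

View pics/scene0.png

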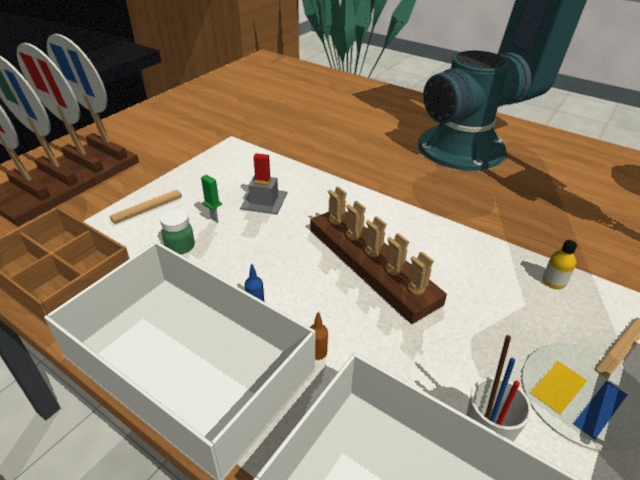

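View pics/top0.png

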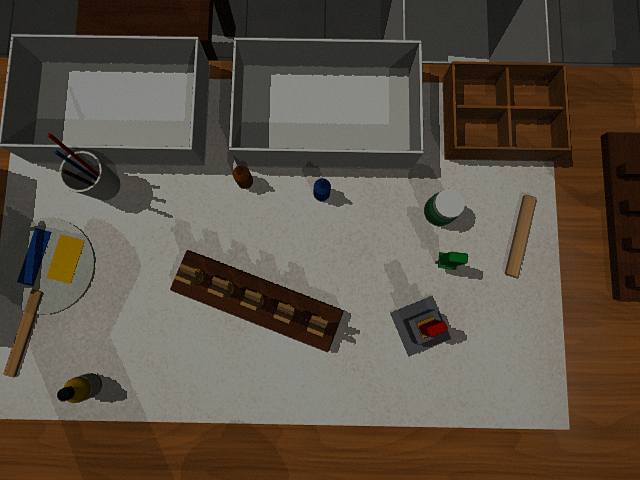

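Candidates: red-handled gauge in the grey rest (scene 262,168; top 433,328), green look-alike (scene 210,190; top 453,261), and red pen in the cup (scene 508,400). By the description I choose the one in the grey rest; next a close crop.

Run:
```python
import cv2
t=cv2.imread('pics/top0.png'); s=cv2.imread('pics/scene0.png')
def c(im,x,y,w,h,k,n): cv2.imwrite(f'pics/{n}.png',cv2.resize(im[y:y+h,x:x+w],None,fx=k,fy=k,interpolation=cv2.INTER_CUBIC))
c(t,380,290,80,75,8,'c_rest_top'); c(t,160,240,200,120,4,'c_stand_top')
c(s,230,140,80,80,7,'c_rest_sc'); c(s,300,175,155,150,5,'c_stand_sc')
```

```text
(no output)
```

View pics/c_rest_top.png

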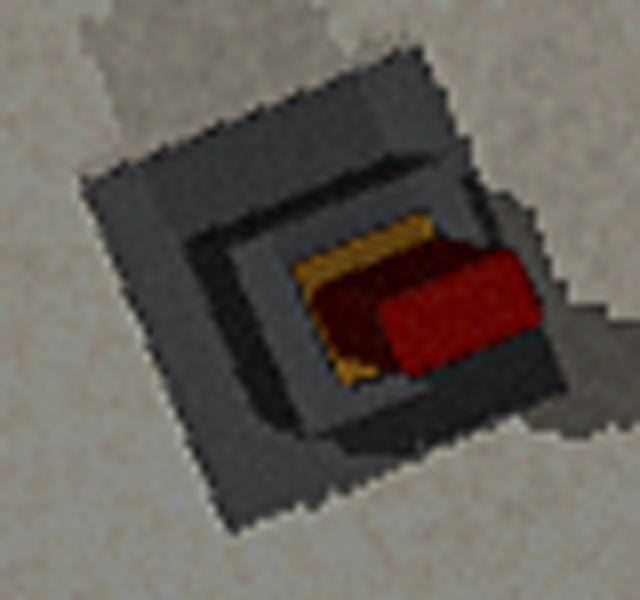

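View pics/c_stand_top.png

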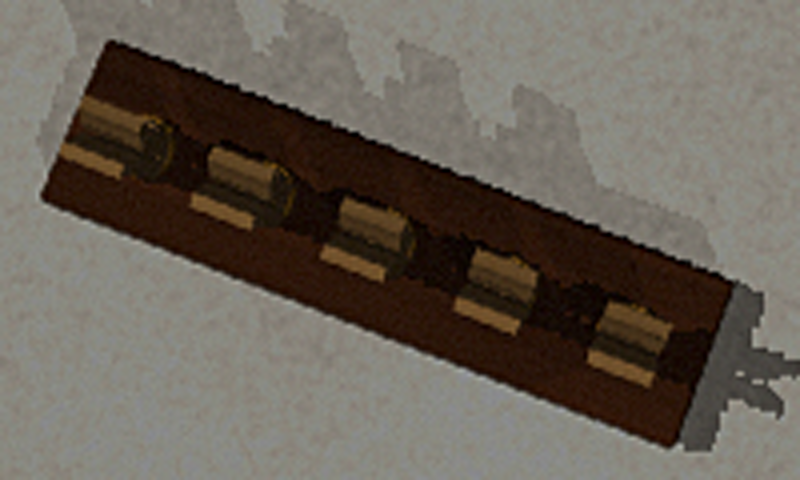

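View pics/c_rest_sc.png

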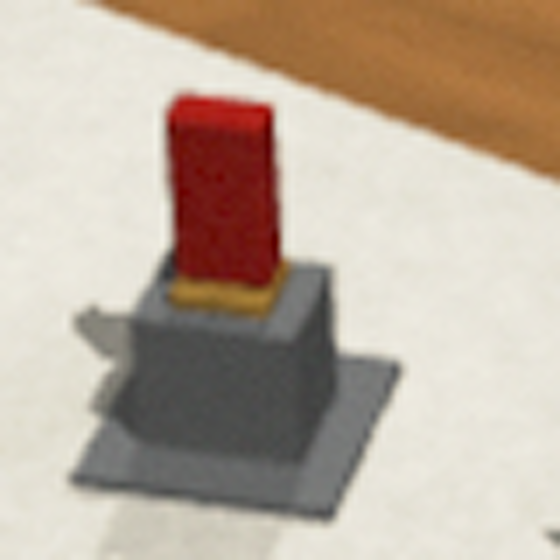

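View pics/c_stand_sc.png

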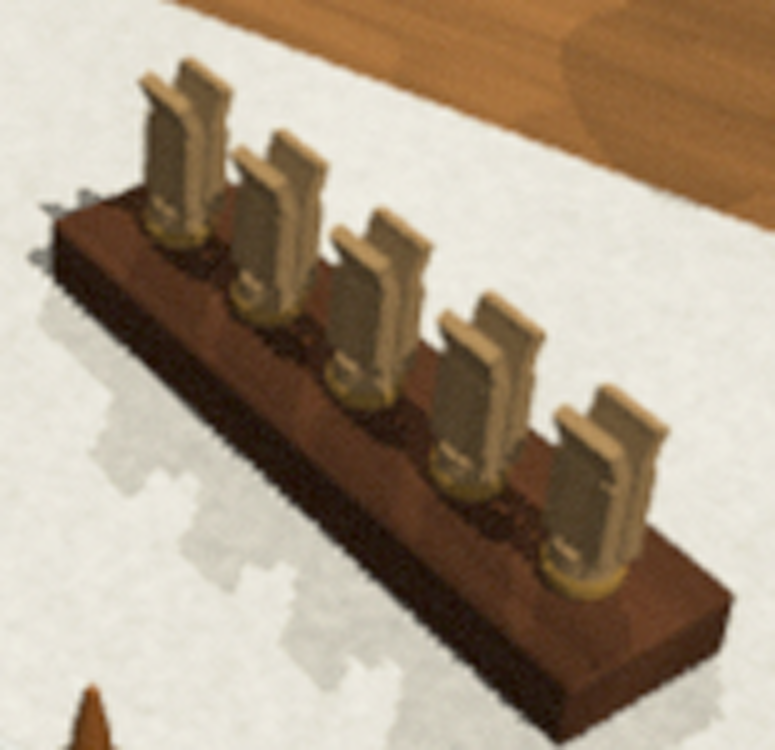

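Run:
```python
import cv2
t=cv2.imread('pics/top0.png'); s=cv2.imread('pics/scene0.png')
def c(im,x,y,w,h,k): return cv2.resize(im[y:y+h,x:x+w],None,fx=k,fy=k,interpolation=cv2.INTER_CUBIC)
cv2.imwrite('pics/ht.png',cv2.convertScaleAbs(cv2.hconcat([c(t,170,260,40,30,10),c(t,300,305,40,30,10)]),alpha=1.8))
cv2.imwrite('pics/hs.png',cv2.hconcat([c(s,323,182,32,45,12),c(s,405,247,32,45,12)]))
```

```text
(no output)
```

View pics/ht.png

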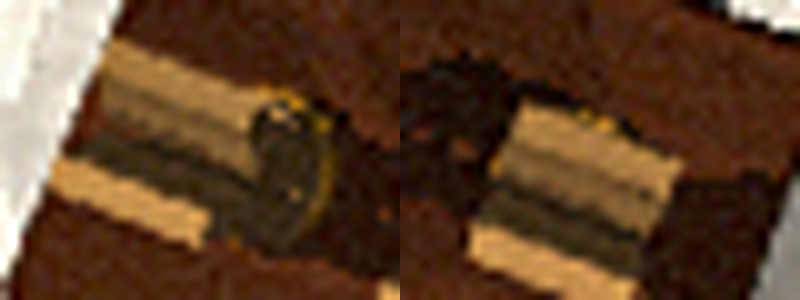

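View pics/hs.png

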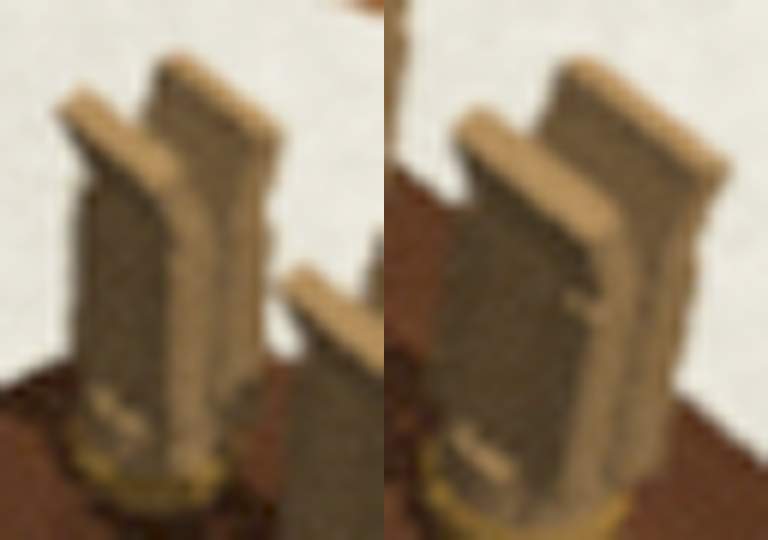

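```bash
cat > h.py <<'E'
import numpy as np
from workcell import manip, vision, job
def proj(n,P):
    m=vision.camera_model(n);T=np.linalg.inv(m['cam_to_world'])
    p=T[:3,:3]@np.array(P)+T[:3,3]
    return np.array([m['fx']*p[0]/p[2]+m['cx'],m['fy']*p[1]/p[2]+m['cy']])
def back(n,u,v,z):
    m=vision.camera_model(n);C=np.array(m['cam_to_world'])
    d=C[:3,:3]@np.array([(u-m['cx'])/m['fx'],(v-m['cy'])/m['fy'],1]);o=C[:3,3]
    return o+d*(z-o[2])/d[2]
def cr(off,k,p): return [(p[0]+.5)/k-.5+off[0],(p[1]+.5)/k-.5+off[1]]
E
python3 - <<'E'
from h import *
from scipy.optimize import least_squares
# (cam, px, local pt)
st=[]
S=(300,175);T=(160,240)
for p,l in[((110,40),(37.5,145,30)),((735,282),(37.5,-145,30)),((672,447),(-37.5,-145,30)),((42,200),(-37.5,145,30))]:
    st.append(('top',cr(T,4,p),l,1))
for p,l in[((55,228),(37.5,-145,30)),((565,692),(37.5,145,30)),((732,598),(-37.5,145,30))]:
    st.append(('scene',cr(S,5,p),l,1))
st.append(('scene',cr((323,182),12,(172,115.5)),(0,-110,100),3))
st.append(('scene',cr((405,247),12,(211.5,143.5)),(0,110,100),3))
st.append(('top',cr((170,260),10,(152,141)),(0,110,100),1.5))
st.append(('top',cr((300,305),10,(178,209)),(0,-110,100),1.5))
ga=[]
R=(380,290)
for p,l in[((378,303),(8,15,112)),((520,250),(8,-15,112)),((545,315),(-8,-15,112)),((408,375),(-8,15,112))]:
    ga.append(('top',cr(R,8,p),l,2))
for p,l in[((412,45),(40,-40,4)),((565,388),(-40,-40,4)),((235,530),(-40,40,4)),((85,180),(40,40,4))]:
    ga.append(('top',cr(R,8,p),l,1))
R=(230,140)
for p,l in[((75,480),(40,-40,4)),((330,517),(40,40,4)),((398,362),(-40,40,4))]:
    ga.append(('scene',cr(R,7,p),l,1))
for p,l in[((170,303),(13,-15,50)),((265,313),(13,15,50)),((170,121),(8,-15,112)),((270,128),(8,15,112)),((272,103),(-8,15,112)),((180,94),(-8,-15,112))]:
    ga.append(('scene',cr(R,7,p),l,2))
def fit(o,y0):
    def w(q,l):
        c,s=np.cos(q[2]),np.sin(q[2]); l=np.array(l)/1000
        return [q[0]+c*l[0]-s*l[1],q[1]+s*l[0]+c*l[1],l[2]]
    f=lambda q:np.concatenate([k*(proj(n,w(q,l))-p) for n,p,l,k in o])
    r=least_squares(f,y0,loss='soft_l1')
    print(r.x)
    for n,p,l,k in o: print(n,l,np.round(proj(n,w(r.x,l))-p,1))
    return r.x
a=fit(st,[.47,.06,-.35])
b=fit(ga,[.45,-.25,.35])
c,s=np.cos(a[2]),np.sin(a[2])
for i,y in enumerate([-.11,-.055,0,.055,.11]): print(i+1,a[0]-s*y,a[1]+c*y)
E
```

```text
[ 0.49813463  0.03403762 -0.35199457]
top (37.5, 145, 30) [-1.1 -1.9]
top (37.5, -145, 30) [ 0.3 -0.7]
top (-37.5, -145, 30) [0.2 0.4]
top (-37.5, 145, 30) [-1.6 -1.1]
scene (37.5, -145, 30) [-1.4 -2.3]
scene (37.5, 145, 30) [ 1.2 -0.3]
scene (-37.5, 145, 30) [ 1.8 -1.3]
scene (0, -110, 100) [ 0.1 -0.9]
scene (0, 110, 100) [-0.1 -0.8]
top (0, 110, 100) [ 0. -1.]
top (0, -110, 100) [-0.5 -0.8]
[ 0.45892796 -0.24985413  0.40459715]
top (8, 15, 112) [-0.8 -0.5]
top (8, -15, 112) [-0.4 -1.5]
top (-8, -15, 112) [0.9 0.4]
top (-8, 15, 112) [-0.2  0.6]
top (40, -40, 4) [ 0.6 -0.6]
top (-40, -40, 4) [ 0.5 -0.3]
top (-40, 40, 4) [-0.5 -0.2]
top (40, 40, 4) [-0.4 -0. ]
scene (40, -40, 4) [-0.4 -0.6]
scene (40, 40, 4) [ 0.6 -0.8]
scene (-40, 40, 4) [ 0.7 -0.5]
scene (13, -15, 50) [0.  0.4]
scene (13, 15, 50) [0.6 0.8]
scene (8, -15, 112) [-1.4 -1.3]
scene (8, 15, 112) [-1.  -0.6]
scene (-8, 15, 112) [ 1.  -1.1]
scene (-8, -15, 112) [-0.4 -1.5]
1 0.4602098499531252 -0.069217941598108
2 0.4791722423579108 -0.01759016153459056
3 0.49813463476269637 0.03403761852892688
4 0.517097027167482 0.08566539859244432
5 0.5360594195722675 0.13729317865596175
```

```bash
cat >> h.py <<'E'
from scipy.spatial.transform import Rotation as Ro
def plan(pos,yaw,n=5,lin=.0625,ang=.18):
    o=manip.get_obs();p=np.array(o['tool_pos']);R=Ro.from_euler('xyz',o['eef_rot'])
    Rt=Ro.from_euler('xyz',[np.pi,0,yaw]);pos=np.array(pos)
    print('t',round(o['t'],2),'p',p.round(4),'rpy',np.round(o['eef_rot'],4),'F',np.round(o['ft_force'],2),'gap',round(o['finger_gap'],4))
    rv=(R.inv()*Rt).as_rotvec(); d=pos-p
    for i in range(n):
        k=max(1,np.ceil(np.max(np.abs(rv))/ang)); kd=max(1,np.ceil(np.linalg.norm(pos-p)/lin)); K=max(k,kd)
        rv=(R.inv()*Rt).as_rotvec()/K; s=R.inv().apply(pos-p)/K
        print('slide',s.round(4).tolist(),'rot',rv.round(3).tolist())
        p=p+R.apply(s);R=R*Ro.from_rotvec(rv);rv=(R.inv()*Rt).as_rotvec()
E
python3 -c "
from h import *
print(manip.get_obs()['t'])
plan([.459,-.25,.20],1.975,15)"
```

```text
0.1
t 0.1 p [0.1586 0.5262 0.2302] rpy [-3.1396e+00 -2.0000e-04  2.8489e+00] F [ 0.15 -0.4   0.23] gap 0.0854
slide [-0.0365, -0.0469, 0.0022] rot [-0.0, 0.0, 0.062]
slide [-0.0394, -0.0445, 0.0022] rot [-0.0, 0.0, 0.062]
slide [-0.0421, -0.042, 0.0022] rot [-0.0, 0.0, 0.062]
slide [-0.0446, -0.0393, 0.0022] rot [-0.0, 0.0, 0.062]
slide [-0.047, -0.0364, 0.0022] rot [-0.0, 0.0, 0.062]
slide [-0.0492, -0.0334, 0.0022] rot [-0.0, 0.0, 0.062]
slide [-0.0512, -0.0303, 0.0022] rot [-0.0, 0.0, 0.062]
slide [-0.053, -0.027, 0.0022] rot [-0.0, 0.0, 0.062]
slide [-0.0545, -0.0237, 0.0022] rot [-0.0, 0.0, 0.062]
slide [-0.0559, -0.0202, 0.0022] rot [-0.0, 0.0, 0.062]
slide [-0.0571, -0.0167, 0.0022] rot [-0.0, 0.0, 0.062]
slide [-0.058, -0.0131, 0.0022] rot [-0.0, 0.0, 0.062]
slide [-0.0587, -0.0095, 0.0022] rot [-0.0, 0.0, 0.062]
slide [-0.0592, -0.0058, 0.0022] rot [-0.0, 0.0, 0.062]
slide [0.0, 0.0, 0.0] rot [0.0, 0.0, 0.0]
```

Call:
servo_tool([
  {"slide": [-0.036, -0.047, 0.002], "rotation": [0, 0, 0.062], "gripper": 0},
  {"slide": [-0.039, -0.044, 0.002], "rotation": [0, 0, 0.062], "gripper": 0},
  {"slide": [-0.042, -0.042, 0.002], "rotation": [0, 0, 0.062], "gripper": 0},
  {"slide": [-0.045, -0.039, 0.002], "rotation": [0, 0, 0.062], "gripper": 0},
  {"slide": [-0.047, -0.036, 0.002], "rotation": [0, 0, 0.062], "gripper": 0},
])

```text
t: 0.72
tool_pos: [0.2661, 0.2443, 0.2164]
eef_rot: [-3.133, 0.002, 2.537]
ft_force: [1.6, -0.1, 0.2]
finger_gap: 0.0427
```

Call:
servo_tool([
  {"slide": [-0.049, -0.033, 0.002], "rotation": [0, 0, 0.062], "gripper": 0},
  {"slide": [-0.051, -0.03, 0.002], "rotation": [0, 0, 0.062], "gripper": 0},
  {"slide": [-0.053, -0.027, 0.002], "rotation": [0, 0, 0.062], "gripper": 0},
  {"slide": [-0.054, -0.024, 0.002], "rotation": [0, 0, 0.062], "gripper": 0},
  {"slide": [-0.056, -0.02, 0.002], "rotation": [0, 0, 0.062], "gripper": 0},
])

```text
t: 1.35
tool_pos: [0.3729, -0.0414, 0.2069]
eef_rot: [-3.137, 0.006, 2.218]
ft_force: [1.0, 1.6, 0.4]
finger_gap: 0.0431
```

```bash
python3 -c "
from h import *
plan([.459,-.25,.17],1.975,10)"
```

```text
t 1.35 p [ 0.3729 -0.0414  0.2069] rpy [-3.1372  0.0059  2.2181] F [1.05 1.62 0.44] gap 0.0431
slide [-0.0545, -0.0142, 0.0096] rot [-0.001, 0.002, 0.061]
slide [-0.0553, -0.0109, 0.0095] rot [-0.001, 0.002, 0.061]
slide [-0.0559, -0.0075, 0.0094] rot [-0.001, 0.002, 0.061]
slide [-0.0562, -0.0041, 0.0093] rot [-0.001, 0.002, 0.061]
slide [0.0, 0.0, 0.0] rot [0.0, -0.0, 0.0]
slide [0.0, 0.0, 0.0] rot [0.0, -0.0, 0.0]
slide [0.0, 0.0, 0.0] rot [0.0, -0.0, 0.0]
slide [0.0, 0.0, 0.0] rot [0.0, -0.0, 0.0]
slide [0.0, 0.0, 0.0] rot [0.0, -0.0, 0.0]
slide [0.0, 0.0, 0.0] rot [0.0, -0.0, 0.0]
```

Call:
servo_tool([
  {"slide": [-0.054, -0.014, 0.0095], "rotation": [-0.001, 0.002, 0.061], "gripper": 0},
  {"slide": [-0.055, -0.011, 0.0095], "rotation": [-0.001, 0.002, 0.061], "gripper": 0},
  {"slide": [-0.056, -0.0075, 0.0095], "rotation": [-0.001, 0.002, 0.061], "gripper": 0},
  {"slide": [-0.056, -0.004, 0.0095], "rotation": [-0.001, 0.002, 0.061], "gripper": 0},
  {"slide": [0, 0, 0], "rotation": [0, 0, 0], "gripper": 0},
])

```text
t: 1.98
tool_pos: [0.4583, -0.2601, 0.165]
eef_rot: [-3.141, -0.006, 1.958]
ft_force: [-0.6, 1.0, -0.4]
finger_gap: 0.043
```

```bash
python3 -c "
from h import *
plan([.459,-.25,.069],1.975,5,lin=.03)
import cv2
cv2.imwrite('pics/a1.png',cv2.resize(vision.get_image('scene')[80:260,180:420],None,fx=3,fy=3))"
```

```text
t 1.98 p [ 0.4583 -0.2601  0.165 ] rpy [-3.1409 -0.0064  1.9581] F [-0.59  1.04 -0.44] gap 0.043
slide [0.0021, 0.0011, 0.024] rot [-0.0, -0.002, -0.004]
slide [0.0021, 0.0011, 0.024] rot [-0.0, -0.002, -0.004]
slide [0.0022, 0.0011, 0.024] rot [-0.0, -0.002, -0.004]
slide [0.0022, 0.0011, 0.024] rot [-0.0, -0.002, -0.004]
slide [-0.0, 0.0, -0.0] rot [0.0, 0.0, -0.0]
```

View pics/a1.png

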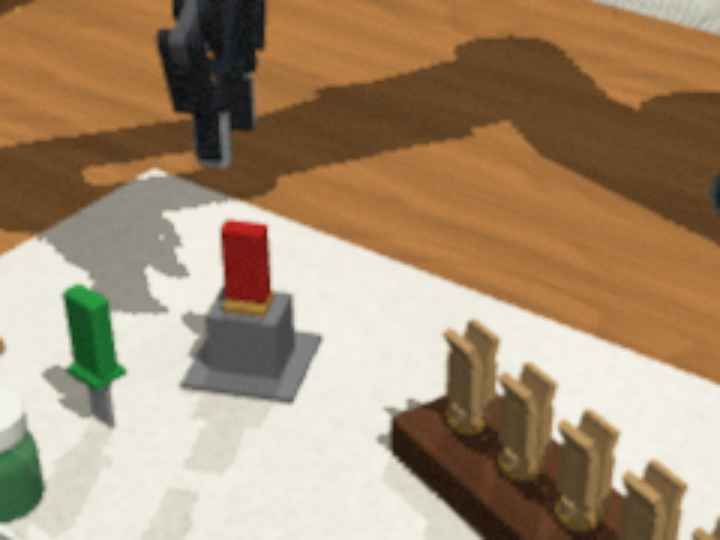

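The gripper hangs above the red gauge (crop 245,250), clear of the green one (90,330).

Call:
servo_tool([
  {"slide": [0.0085, 0.0045, 0.01], "rotation": [0, -0.006, -0.017], "gripper": 0},
  {"slide": [0, 0, 0.02], "rotation": [0, 0, 0], "gripper": 0},
  {"slide": [0, 0, 0.02], "rotation": [0, 0, 0], "gripper": 0},
  {"slide": [0, 0, 0.005], "rotation": [0, 0, 0], "gripper": 0},
  {"slide": [0, 0, 0], "rotation": [0, 0, 0], "gripper": 0},
])

```text
t: 2.65
tool_pos: [0.4583, -0.24, 0.1106]
eef_rot: [3.139, 0.001, 1.989]
ft_force: [0.1, 0.1, 0.4]
finger_gap: 0.0427
```

```bash
python3 -c "
from h import *
plan([.459,-.25,.069],1.975,5,lin=.02)"
```

```text
t 2.65 p [ 0.4583 -0.24    0.1106] rpy [3.1386e+00 8.0000e-04 1.9887e+00] F [0.06 0.09 0.4 ] gap 0.0427
slide [-0.0031, -0.0012, 0.0139] rot [0.001, 0.0, 0.005]
slide [-0.0031, -0.0012, 0.0139] rot [0.001, 0.0, 0.005]
slide [-0.0031, -0.0011, 0.0139] rot [0.001, 0.0, 0.005]
slide [0.0, 0.0, 0.0] rot [-0.0, -0.0, -0.0]
slide [0.0, 0.0, 0.0] rot [0.0, -0.0, -0.0]
```

Call:
servo_tool([
  {"slide": [-0.009, -0.0035, 0], "rotation": [0.003, 0, 0.013], "gripper": 0},
  {"slide": [0, 0, 0], "rotation": [0, 0, 0], "gripper": 0},
  {"slide": [0, 0, 0.015], "rotation": [0, 0, 0], "gripper": 0},
  {"slide": [0, 0, 0.012], "rotation": [0, 0, 0], "gripper": 0},
  {"slide": [0, 0, 0], "rotation": [0, 0, 0], "gripper": 0},
])

```text
t: 3.28
tool_pos: [0.4597, -0.2506, 0.0838]
eef_rot: [3.14, 0.004, 1.975]
ft_force: [0.4, -0.0, -0.3]
finger_gap: 0.0427
```

```bash
python3 -c "
from h import *
plan([.459,-.25,.069],1.975,2,lin=.02)
import cv2
cv2.imwrite('pics/a2.png',cv2.resize(vision.get_image('scene')[100:240,200:340],None,fx=4,fy=4))
cv2.imwrite('pics/a2t.png',cv2.resize(vision.get_image('top')[270:390,360:500],None,fx=4,fy=4))"
```

```text
t 3.27 p [ 0.4597 -0.2506  0.0838] rpy [3.1399 0.004  1.9753] F [ 0.41 -0.02 -0.34] gap 0.0427
slide [0.0009, -0.0004, 0.0148] rot [0.002, 0.004, 0.0]
slide [0.0, 0.0, 0.0] rot [0.0, -0.0, 0.0]
```

View pics/a2.png

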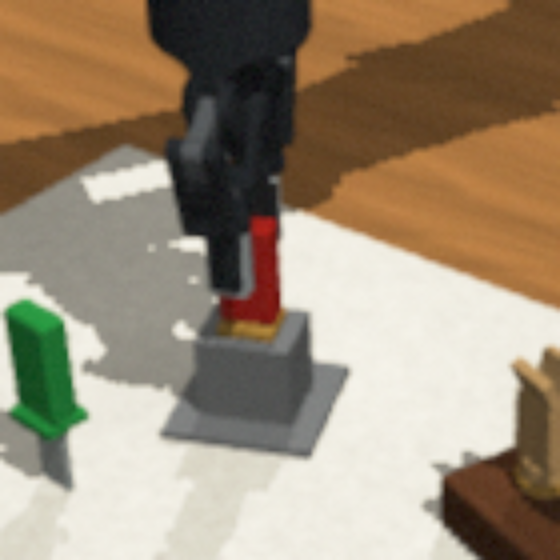

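View pics/a2t.png

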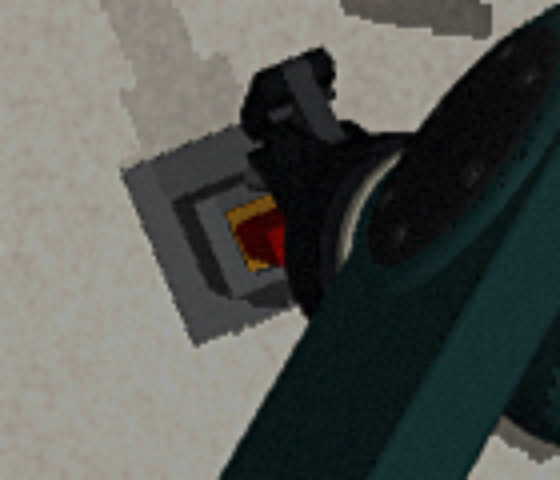

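Call:
servo_tool([
  {"slide": [0.001, -0.0005, 0.008], "rotation": [0.002, 0.004, 0], "gripper": 0},
  {"slide": [0, 0, 0.006], "rotation": [0, 0, 0], "gripper": 0},
  {"slide": [0, 0, 0], "rotation": [0, 0, 0], "gripper": 0},
  {"slide": [0, 0, 0], "rotation": [0, 0, 0], "gripper": -0.4},
  {"slide": [0, 0, 0], "rotation": [0, 0, 0], "gripper": -0.5},
], force=50)

```text
t: 4.0
tool_pos: [0.46, -0.2506, 0.0708]
eef_rot: [3.14, 0.003, 1.975]
ft_force: [-0.8, 0.1, 0.3]
finger_gap: 0.0214
```

Call:
servo_tool([
  {"slide": [0, 0, 0], "rotation": [0, 0, 0], "gripper": -1},
  {"slide": [0, 0, 0], "rotation": [0, 0, 0], "gripper": -1},
  {"slide": [0, 0, 0], "rotation": [0, 0, 0], "gripper": -1},
  {"slide": [0, 0, 0], "rotation": [0, 0, 0], "gripper": -1},
  {"slide": [0, 0, 0], "rotation": [0, 0, 0], "gripper": -1},
], force=50)

```text
t: 4.62
tool_pos: [0.4601, -0.2506, 0.071]
eef_rot: [3.14, 0.003, 1.975]
ft_force: [-0.6, -0.2, -0.1]
finger_gap: 0.0154
```

```bash
python3 -c "
from h import *
plan([.459,-.25,.18],1.975,5,lin=.04)"
```

```text
t 4.62 p [ 0.4601 -0.2506  0.071 ] rpy [3.1398e+00 3.1000e-03 1.9755e+00] F [-0.61 -0.16 -0.11] gap 0.0154
slide [0.0002, -0.0002, -0.0363] rot [0.001, 0.001, 0.0]
slide [0.0002, -0.0002, -0.0363] rot [0.001, 0.001, 0.0]
slide [0.0003, -0.0002, -0.0363] rot [0.001, 0.001, 0.0]
slide [0.0, 0.0, 0.0] rot [-0.0, -0.0, -0.0]
slide [0.0, 0.0, 0.0] rot [0.0, -0.0, 0.0]
```

Call:
servo_tool([
  {"slide": [0, 0, -0.02], "rotation": [0.001, 0.003, 0], "gripper": -1},
  {"slide": [0, 0, -0.03], "rotation": [0, 0, 0], "gripper": -1},
  {"slide": [0, 0, -0.035], "rotation": [0, 0, 0], "gripper": -1},
  {"slide": [0, 0, -0.035], "rotation": [0, 0, 0], "gripper": -1},
  {"slide": [0, 0, 0], "rotation": [0, 0, 0], "gripper": -1},
])

```text
t: 5.25
tool_pos: [0.459, -0.25, 0.1924]
eef_rot: [-3.14, -0.004, 1.975]
ft_force: [-0.5, -0.6, -2.1]
finger_gap: 0.0155
```

```bash
python3 -c "
from h import *
plan([.4602,-.0692,.19],1.219,10,lin=.05)"
```

```text
t 5.25 p [ 0.459  -0.25    0.1924] rpy [-3.14   -0.0037  1.9755] F [-0.48 -0.59 -2.09] gap 0.0155
slide [0.0331, 0.0145, 0.0006] rot [-0.001, -0.001, 0.151]
slide [0.0349, 0.0093, 0.0006] rot [-0.001, -0.001, 0.151]
slide [0.0359, 0.0039, 0.0005] rot [-0.001, -0.001, 0.151]
slide [0.0361, -0.0015, 0.0005] rot [-0.001, -0.001, 0.151]
slide [0.0355, -0.007, 0.0005] rot [-0.001, -0.001, 0.151]
slide [-0.0, 0.0, 0.0] rot [-0.0, 0.0, -0.0]
slide [0.0, 0.0, 0.0] rot [0.0, -0.0, -0.0]
slide [0.0, 0.0, 0.0] rot [0.0, 0.0, -0.0]
slide [0.0, 0.0, 0.0] rot [-0.0, -0.0, -0.0]
slide [0.0, 0.0, 0.0] rot [-0.0, -0.0, -0.0]
```

Call:
servo_tool([
  {"slide": [0.033, 0.0145, 0.0005], "rotation": [-0.001, -0.001, 0.151], "gripper": -1},
  {"slide": [0.035, 0.0095, 0.0005], "rotation": [-0.001, -0.001, 0.151], "gripper": -1},
  {"slide": [0.036, 0.004, 0.0005], "rotation": [-0.001, -0.001, 0.151], "gripper": -1},
  {"slide": [0.036, -0.0015, 0.0005], "rotation": [-0.001, -0.001, 0.151], "gripper": -1},
  {"slide": [0.03, -0.007, 0.0005], "rotation": [-0.001, -0.001, 0.145], "gripper": -1},
])

```text
t: 5.88
tool_pos: [0.4578, -0.0705, 0.1815]
eef_rot: [-3.132, 0.001, 1.197]
ft_force: [-0.4, 0.3, -0.9]
finger_gap: 0.0156
```

Call:
servo_tool([
  {"slide": [0, 0, 0], "rotation": [0, 0, 0], "gripper": -1},
  {"slide": [0, 0, 0], "rotation": [0, 0, 0], "gripper": -1},
  {"slide": [0, 0, 0], "rotation": [0, 0, 0], "gripper": -1},
  {"slide": [0, 0, 0], "rotation": [0, 0, 0], "gripper": -1},
  {"slide": [0, 0, 0], "rotation": [0, 0, 0], "gripper": -1},
])

```text
t: 6.5
tool_pos: [0.4561, -0.0709, 0.1775]
eef_rot: [-3.126, 0.002, 1.199]
ft_force: [0.1, -0.3, -1.4]
finger_gap: 0.0153
```

```bash
python3 -c "
from h import *
plan([.4621,-.0699,.175],1.219,2,lin=.05)
import cv2
s=vision.get_image('scene');t=vision.get_image('top')
cv2.imwrite('pics/b.png',cv2.resize(s[110:270,290:450],None,fx=4,fy=4))
cv2.imwrite('pics/bt.png',cv2.resize(t[230:380,200:380],None,fx=4,fy=4))"
```

```text
t 6.5 p [ 0.4561 -0.0709  0.1775] rpy [-3.1258e+00  2.5000e-03  1.1995e+00] F [ 0.08 -0.32 -1.37] gap 0.0153
slide [0.0031, 0.0053, 0.0024] rot [-0.016, 0.002, -0.02]
slide [0.0, 0.0, 0.0] rot [-0.0, 0.0, -0.0]
```

View pics/b.png

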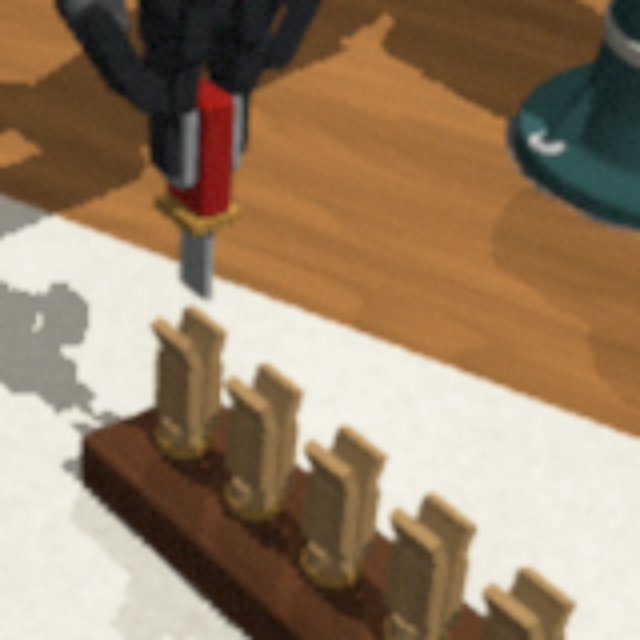

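View pics/bt.png

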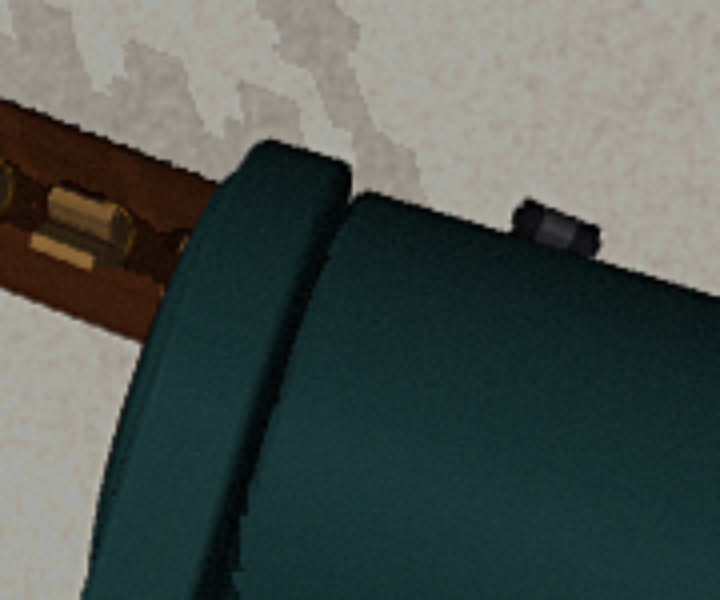

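Call:
servo_tool([
  {"slide": [0.003, 0.005, 0], "rotation": [-0.016, 0.002, -0.02], "gripper": -1},
  {"slide": [0, 0, 0], "rotation": [0, 0, 0], "gripper": -1},
  {"slide": [0, 0, 0.001], "rotation": [0, 0, 0], "gripper": -1},
  {"slide": [0, 0, 0], "rotation": [0, 0, 0], "gripper": -1},
  {"slide": [0, 0, 0], "rotation": [0, 0, 0], "gripper": -1},
])

```text
t: 7.22
tool_pos: [0.4624, -0.0698, 0.1766]
eef_rot: [3.14, 0.0, 1.221]
ft_force: [-0.8, 0.3, 0.0]
finger_gap: 0.0157
```

```bash
python3 -c "
from h import *
plan([.4621,-.0699,.165],1.219,2,lin=.05)
import cv2
s=vision.get_image('scene')
c=np.array(manip.get_obs()['tool_pos'])-[0,0,.061]
print('tip px pred',proj('scene',c))
cv2.imwrite('pics/b2.png',cv2.resize(s[150:230,300:380],None,fx=8,fy=8,interpolation=cv2.INTER_CUBIC))"
```

```text
t 7.22 p [ 0.4624 -0.0698  0.1766] rpy [3.1397 0.     1.2212] F [-0.85  0.32  0.01] gap 0.0157
slide [-0.0002, -0.0003, 0.0116] rot [0.002, 0.0, 0.002]
slide [0.0, 0.0, 0.0] rot [-0.0, 0.0, 0.0]
tip px pred [336.41713446 183.59012858]
```

View pics/b2.png

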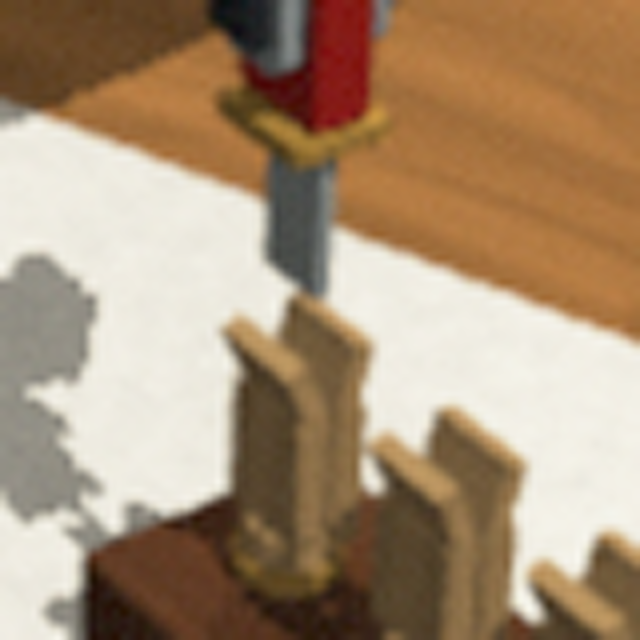

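```bash
python3 -c "
from h import *
print(back('scene',*cr((300,150),8,(299,339)),.1),back('scene',*cr((323,182),12,(172,115.5)),.1),back('top',*cr((300,305),10,(178,209)),.1))
print(back('scene',*cr((405,247),12,(211.5,143.5)),.1),back('top',*cr((170,260),10,(152,141)),.1))
print('tip',back('scene',*cr((300,150),8,(298,272)),.1156))
o=manip.get_obs();p=o['tool_pos'];R=Ro.from_euler('xyz',o['eef_rot'])
for nm,l in [('tip +x corners',[(-.010,.002,-.061),(.010,.002,-.061)]),('collar +x bottom',[(-.015,.013,-.021),(.015,.013,-.021)])]:
  for q in l: print(nm,(proj('scene',p+R.apply([q[0],q[1],-q[2]])) -[300,150])*8+3.5)
"
```

```text
[ 0.4646977  -0.06644179  0.1       ] [ 0.46271348 -0.06787813  0.1       ] [ 0.45907075 -0.07001014  0.1       ]
[0.53761393 0.1382744  0.1       ] [0.53448313 0.13724336 0.1       ]
tip [ 0.46187132 -0.06924791  0.1156    ]
tip +x corners [260.9740962  254.68039155]
tip +x corners [313.97370875 295.92257811]
collar +x bottom [213.04890722 107.3843646 ]
collar +x bottom [294.58555114 168.3847504 ]
```

Call:
servo_tool([
  {"slide": [0.002, 0.0015, 0.003], "rotation": [0.002, 0, 0.002], "gripper": -1},
  {"slide": [0, 0, 0.003], "rotation": [0, 0, 0], "gripper": -1},
  {"slide": [0, 0, 0.003], "rotation": [0, 0, 0], "gripper": -1},
  {"slide": [0, 0, 0.002], "rotation": [0, 0, 0], "gripper": -1},
  {"slide": [0, 0, 0], "rotation": [0, 0, 0], "gripper": -1},
])

```text
t: 7.9
tool_pos: [0.4644, -0.0682, 0.1644]
eef_rot: [-3.14, 0.0, 1.219]
ft_force: [0.4, -0.2, -1.4]
finger_gap: 0.0158
```

```bash
cat >> h.py <<'E'
A=-.352;SX=np.array([np.cos(A),np.sin(A)]);SY=np.array([-np.sin(A),np.cos(A)]);S0=np.array([.49813,.03404])
def st():
    o=manip.get_obs();p=np.array(o['tool_pos']);f=np.array(o['ft_force']);d=p[:2]-S0
    print('t %.2f stand x %.1f y %.1f z %.1f mm | Fx %.1f Fy %.1f Fz %.1f | rpy'%(o['t'],d@SX*1e3,d@SY*1e3,p[2]*1e3,f[:2]@SX,f[:2]@SY,f[2]),(np.array(o['eef_rot'])).round(4))
E
python3 -c "
from h import *
st()
import cv2
s=vision.get_image('scene')
cv2.imwrite('pics/b3.png',cv2.resize(s[150:230,300:380],None,fx=8,fy=8,interpolation=cv2.INTER_CUBIC))"
```

```text
t 7.90 stand x 3.6 y -107.6 z 164.4 mm | Fx 0.4 Fy -0.1 Fz -1.4 | rpy [-3.1405e+00  1.0000e-04  1.2192e+00]
```

View pics/b3.png

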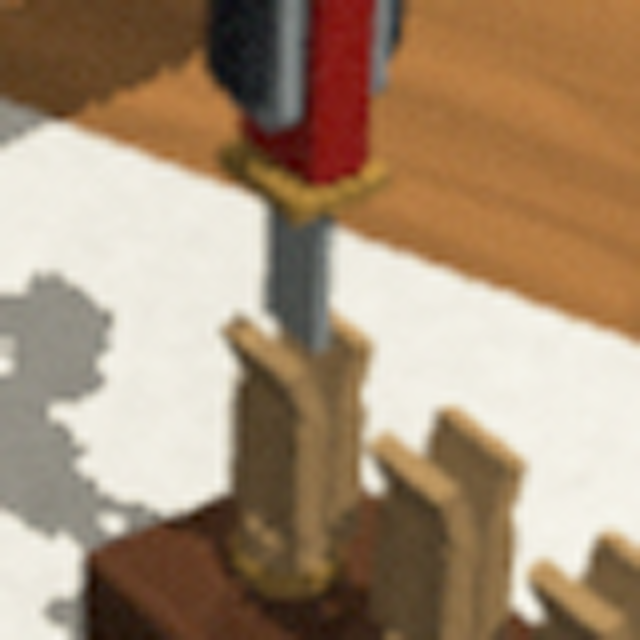

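The blade tip (crop 300,345) is over the mouth between the tines; descending slowly.

Call:
servo_tool([
  {"slide": [0, 0, 0.0015], "rotation": [0, 0, 0], "gripper": -1},
  {"slide": [0, 0, 0.0015], "rotation": [0, 0, 0], "gripper": -1},
  {"slide": [0, 0, 0.0015], "rotation": [0, 0, 0], "gripper": -1},
  {"slide": [0, 0, 0.0015], "rotation": [0, 0, 0], "gripper": -1},
  {"slide": [0, 0, 0.001], "rotation": [0, 0, 0], "gripper": -1},
])

```text
t: 8.57
tool_pos: [0.4644, -0.0682, 0.1575]
eef_rot: [-3.141, 0.0, 1.219]
ft_force: [-1.8, 1.0, 0.8]
finger_gap: 0.0155
```

```bash
python3 -c "
from h import *
st()"
```

```text
t 8.57 stand x 3.6 y -107.6 z 157.5 mm | Fx -2.0 Fy 0.4 Fz 0.8 | rpy [-3.1407  0.      1.219 ]
```

Call:
servo_tool([
  {"slide": [0, 0, 0.001], "rotation": [0, 0, 0], "gripper": -1},
  {"slide": [0, 0, 0.001], "rotation": [0, 0, 0], "gripper": -1},
  {"slide": [0, 0, 0.001], "rotation": [0, 0, 0], "gripper": -1},
  {"slide": [0, 0, 0.001], "rotation": [0, 0, 0], "gripper": -1},
  {"slide": [0, 0, 0.001], "rotation": [0, 0, 0], "gripper": -1},
])

```text
t: 9.2
tool_pos: [0.4632, -0.0676, 0.153]
eef_rot: [-3.138, -0.0, 1.219]
ft_force: [-2.7, 0.6, 3.1]
finger_gap: 0.0152
```

```bash
python3 -c "
from h import *
st()"
```

```text
t 9.20 stand x 2.2 y -107.4 z 153.0 mm | Fx -2.8 Fy -0.4 Fz 3.1 | rpy [-3.1377e+00 -2.0000e-04  1.2194e+00]
```

Call:
servo_tool([
  {"slide": [0, 0.0002, 0.001], "rotation": [0, 0, 0], "gripper": -1},
  {"slide": [0, 0.0002, 0.001], "rotation": [0, 0, 0], "gripper": -1},
  {"slide": [0, 0.0002, 0.001], "rotation": [0, 0, 0], "gripper": -1},
  {"slide": [0, 0.0002, 0.001], "rotation": [0, 0, 0], "gripper": -1},
  {"slide": [0, 0.0002, 0.001], "rotation": [0, 0, 0], "gripper": -1},
])

```text
t: 9.82
tool_pos: [0.4621, -0.067, 0.1487]
eef_rot: [-3.132, -0.0, 1.22]
ft_force: [-5.4, 2.0, 5.7]
finger_gap: 0.0155
```

```bash
python3 -c "
from h import *
st()"
```

```text
t 9.82 stand x 1.0 y -107.3 z 148.7 mm | Fx -5.8 Fy 0.0 Fz 5.7 | rpy [-3.1325e+00 -4.0000e-04  1.2196e+00]
```

Call:
servo_tool([
  {"slide": [0, 0.0003, 0.001], "rotation": [-0.008, 0, 0], "gripper": -1},
  {"slide": [0, 0.0003, 0.001], "rotation": [-0.002, 0, 0], "gripper": -1},
  {"slide": [0, 0.0003, 0.001], "rotation": [-0.002, 0, 0], "gripper": -1},
  {"slide": [0, 0.0003, 0.001], "rotation": [-0.002, 0, 0], "gripper": -1},
  {"slide": [0, 0.0003, 0.001], "rotation": [-0.002, 0, 0], "gripper": -1},
])

```text
t: 10.45
tool_pos: [0.4605, -0.0662, 0.1453]
eef_rot: [-3.141, -0.0, 1.22]
ft_force: [-6.4, 1.0, 7.7]
finger_gap: 0.0157
```

```bash
python3 -c "
from h import *
st()"
```

```text
t 10.45 stand x -0.7 y -107.1 z 145.3 mm | Fx -6.3 Fy -1.3 Fz 7.7 | rpy [-3.1412e+00 -5.0000e-04  1.2202e+00]
```

Call:
servo_tool([
  {"slide": [0, 0.001, 0], "rotation": [0, 0, 0], "gripper": -1},
  {"slide": [0, 0.001, 0], "rotation": [0, 0, 0], "gripper": -1},
  {"slide": [0, 0.001, 0], "rotation": [0, 0, 0], "gripper": -1},
  {"slide": [0, 0.001, 0], "rotation": [0, 0, 0], "gripper": -1},
  {"slide": [0, 0.001, 0], "rotation": [0, 0, 0], "gripper": -1},
])

```text
t: 11.08
tool_pos: [0.4611, -0.0664, 0.1453]
eef_rot: [-3.13, -0.0, 1.221]
ft_force: [-5.9, 2.0, 4.8]
finger_gap: 0.0154
```

```bash
python3 -c "
from h import *
st()"
```

```text
t 11.07 stand x -0.1 y -107.0 z 145.3 mm | Fx -6.2 Fy -0.2 Fz 4.8 | rpy [-3.13   -0.      1.2206]
```

Call:
servo_tool([
  {"slide": [0, 0.0015, 0], "rotation": [-0.01, 0, 0], "gripper": -1},
  {"slide": [0, 0.002, 0], "rotation": [-0.002, 0, 0], "gripper": -1},
  {"slide": [0, 0.002, 0], "rotation": [-0.002, 0, 0], "gripper": -1},
  {"slide": [0, 0.002, 0], "rotation": [-0.002, 0, 0], "gripper": -1},
  {"slide": [0, 0.002, 0], "rotation": [-0.002, 0, 0], "gripper": -1},
])

```text
t: 11.7
tool_pos: [0.4616, -0.0665, 0.1452]
eef_rot: [-3.125, 0.001, 1.221]
ft_force: [-7.9, 2.7, 7.1]
finger_gap: 0.0153
```

```bash
python3 -c "
from h import *
st()"
```

```text
t 11.70 stand x 0.4 y -107.0 z 145.2 mm | Fx -8.3 Fy -0.1 Fz 7.1 | rpy [-3.1246e+00  8.0000e-04  1.2215e+00]
```

Handle 1 resists over 8 N sideways while still in the funnel: tight. Backing out to handle 2.

Call:
servo_tool([
  {"slide": [0, 0, -0.008], "rotation": [0, 0, 0], "gripper": -1},
  {"slide": [0, 0, -0.012], "rotation": [-0.016, 0, 0], "gripper": -1},
  {"slide": [0.005, 0, -0.01], "rotation": [0, 0, 0], "gripper": -1},
  {"slide": [0.025, 0, 0], "rotation": [0, 0, 0], "gripper": -1},
  {"slide": [0.018, 0, 0], "rotation": [0, 0, 0], "gripper": -1},
])

```text
t: 12.32
tool_pos: [0.4825, -0.0222, 0.1782]
eef_rot: [3.13, -0.0, 1.218]
ft_force: [0.4, -0.4, -1.5]
finger_gap: 0.0153
```

```bash
python3 -c "
from h import *
st()
def tgt(x,y,z): return np.r_[S0+SX*x/1e3+SY*y/1e3,z/1e3]
plan(tgt(3,-53,166),1.2192,3)"
```

```text
t 12.32 stand x 4.8 y -58.2 z 178.2 mm | Fx 0.5 Fy -0.3 Fz -1.5 | rpy [ 3.1302e+00 -1.0000e-04  1.2182e+00]
t 12.32 p [ 0.4825 -0.0222  0.1782] rpy [ 3.1302e+00 -1.0000e-04  1.2182e+00] F [ 0.37 -0.43 -1.51] gap 0.0153
slide [0.0052, -0.0019, 0.0121] rot [0.011, -0.0, -0.001]
slide [0.0, 0.0, 0.0] rot [0.0, 0.0, 0.0]
slide [0.0, 0.0, 0.0] rot [0.0, -0.0, 0.0]
```

Call:
servo_tool([
  {"slide": [0.004, -0.0015, 0.003], "rotation": [0.011, 0, 0], "gripper": -1},
  {"slide": [0, 0, 0.003], "rotation": [0, 0, 0], "gripper": -1},
  {"slide": [0, 0, 0.003], "rotation": [0, 0, 0], "gripper": -1},
  {"slide": [0, 0, 0.002], "rotation": [0, 0, 0], "gripper": -1},
  {"slide": [0, 0, 0], "rotation": [0, 0, 0], "gripper": -1},
])

```text
t: 12.95
tool_pos: [0.4831, -0.0184, 0.167]
eef_rot: [3.14, 0.001, 1.219]
ft_force: [-0.4, 0.4, -0.3]
finger_gap: 0.0156
```

```bash
python3 -c "
from h import *
st()"
```

```text
t 12.95 stand x 4.0 y -54.4 z 167.0 mm | Fx -0.5 Fy 0.3 Fz -0.3 | rpy [3.1398e+00 6.0000e-04 1.2186e+00]
```

Call:
servo_tool([
  {"slide": [0, -0.0018, 0.003], "rotation": [0.002, 0, 0], "gripper": -1},
  {"slide": [0, 0, 0.003], "rotation": [0, 0, 0], "gripper": -1},
  {"slide": [0, 0, 0.002], "rotation": [0, 0, 0], "gripper": -1},
  {"slide": [0, 0, 0.002], "rotation": [0, 0, 0], "gripper": -1},
  {"slide": [0, 0, 0.001], "rotation": [0, 0, 0], "gripper": -1},
])

```text
t: 13.58
tool_pos: [0.4813, -0.0181, 0.1554]
eef_rot: [-3.142, 0.001, 1.218]
ft_force: [-0.7, 0.1, -0.9]
finger_gap: 0.0154
```

```bash
python3 -c "
from h import *
st()"
```

```text
t 13.57 stand x 2.1 y -54.8 z 155.4 mm | Fx -0.7 Fy -0.1 Fz -0.9 | rpy [-3.1415e+00  6.0000e-04  1.2179e+00]
```

Call:
servo_tool([
  {"slide": [0, 0, 0.001], "rotation": [0, 0, 0], "gripper": -1},
  {"slide": [0, 0.0003, 0.001], "rotation": [0, 0, 0], "gripper": -1},
  {"slide": [0, 0.0003, 0.001], "rotation": [0, 0, 0], "gripper": -1},
  {"slide": [0, 0.0003, 0.001], "rotation": [-0.002, 0, 0], "gripper": -1},
  {"slide": [0, 0.0003, 0.001], "rotation": [-0.002, 0, 0], "gripper": -1},
])

```text
t: 14.2
tool_pos: [0.4824, -0.0185, 0.1503]
eef_rot: [3.138, 0.0, 1.218]
ft_force: [-0.0, 0.9, -0.5]
finger_gap: 0.0155
```

```bash
python3 -c "
from h import *
st()"
```

```text
t 14.20 stand x 3.4 y -54.7 z 150.3 mm | Fx -0.3 Fy 0.8 Fz -0.5 | rpy [3.1375e+00 5.0000e-04 1.2181e+00]
```

Handle 2 moved freely sideways against no force: slack. On to handle 3.

Call:
servo_tool([
  {"slide": [0, 0, -0.008], "rotation": [0.003, 0, 0], "gripper": -1},
  {"slide": [0, 0, -0.01], "rotation": [0, 0, 0], "gripper": -1},
  {"slide": [0.005, 0, -0.006], "rotation": [0, 0, 0], "gripper": -1},
  {"slide": [0.025, 0, 0], "rotation": [0, 0, 0], "gripper": -1},
  {"slide": [0.02, 0, 0], "rotation": [0, 0, 0], "gripper": -1},
])

```text
t: 14.82
tool_pos: [0.5012, 0.0289, 0.1781]
eef_rot: [3.137, -0.001, 1.215]
ft_force: [1.3, -1.0, -1.3]
finger_gap: 0.0153
```

```bash
python3 -c "
from h import *
st()"
```

```text
t 14.82 stand x 4.7 y -3.8 z 178.1 mm | Fx 1.5 Fy -0.5 Fz -1.3 | rpy [ 3.1367e+00 -5.0000e-04  1.2151e+00]
```

Call:
servo_tool([
  {"slide": [0.0035, -0.002, 0.003], "rotation": [0.005, 0, -0.004], "gripper": -1},
  {"slide": [0, 0, 0.003], "rotation": [0, 0, 0], "gripper": -1},
  {"slide": [0, 0, 0.003], "rotation": [0, 0, 0], "gripper": -1},
  {"slide": [0, 0, 0.002], "rotation": [0, 0, 0], "gripper": -1},
  {"slide": [0, 0, 0], "rotation": [0, 0, 0], "gripper": -1},
])

```text
t: 15.45
tool_pos: [0.5003, 0.0326, 0.1668]
eef_rot: [-3.141, 0.0, 1.22]
ft_force: [0.2, 0.6, -1.4]
finger_gap: 0.0152
```

```bash
python3 -c "
from h import *
st()"
```

```text
t 15.45 stand x 2.6 y -0.6 z 166.8 mm | Fx -0.0 Fy 0.7 Fz -1.4 | rpy [-3.1414e+00  5.0000e-04  1.2200e+00]
```

Call:
servo_tool([
  {"slide": [0.0015, -0.0006, 0.003], "rotation": [0, 0, 0], "gripper": -1},
  {"slide": [0, 0, 0.003], "rotation": [0, 0, 0], "gripper": -1},
  {"slide": [0, 0, 0.002], "rotation": [0, 0, 0], "gripper": -1},
  {"slide": [0, 0, 0.002], "rotation": [0, 0, 0], "gripper": -1},
  {"slide": [0, 0, 0.001], "rotation": [0, 0, 0], "gripper": -1},
])

```text
t: 16.08
tool_pos: [0.5003, 0.0339, 0.1551]
eef_rot: [-3.142, 0.001, 1.219]
ft_force: [-0.1, -0.8, -1.9]
finger_gap: 0.0155
```

Call:
servo_tool([
  {"slide": [0, 0, 0.001], "rotation": [0, 0, 0], "gripper": -1},
  {"slide": [0, 0.0003, 0.001], "rotation": [0, 0, 0], "gripper": -1},
  {"slide": [0, 0.0003, 0.001], "rotation": [0, 0, 0], "gripper": -1},
  {"slide": [0, 0.0003, 0.001], "rotation": [-0.001, 0, 0], "gripper": -1},
  {"slide": [0, 0.0003, 0.001], "rotation": [-0.001, 0, 0], "gripper": -1},
])

```text
t: 16.7
tool_pos: [0.5015, 0.0336, 0.1501]
eef_rot: [3.14, 0.0, 1.219]
ft_force: [-1.0, 0.7, -1.1]
finger_gap: 0.0153
```

```bash
python3 -c "
from h import *
st()"
```

```text
t 16.70 stand x 3.3 y 0.8 z 150.1 mm | Fx -1.2 Fy 0.3 Fz -1.1 | rpy [3.1396e+00 3.0000e-04 1.2195e+00]
```

Handle 3 likewise slack. On to handle 4.

Call:
servo_tool([
  {"slide": [0, 0, -0.008], "rotation": [0.002, 0, 0], "gripper": -1},
  {"slide": [0, 0, -0.01], "rotation": [0, 0, 0], "gripper": -1},
  {"slide": [0.005, 0, -0.006], "rotation": [0, 0, 0], "gripper": -1},
  {"slide": [0.025, 0, 0], "rotation": [0, 0, 0], "gripper": -1},
  {"slide": [0.02, 0, 0], "rotation": [0, 0, 0], "gripper": -1},
])

```text
t: 17.32
tool_pos: [0.5202, 0.081, 0.1779]
eef_rot: [3.138, -0.001, 1.217]
ft_force: [0.3, -0.0, -0.8]
finger_gap: 0.0151
```

Call:
servo_tool([
  {"slide": [0.0035, -0.002, 0.003], "rotation": [0.003, 0, -0.002], "gripper": -1},
  {"slide": [0, 0, 0.003], "rotation": [0, 0, 0], "gripper": -1},
  {"slide": [0, 0, 0.002], "rotation": [0, 0, 0], "gripper": -1},
  {"slide": [0, 0, 0.002], "rotation": [0, 0, 0], "gripper": -1},
  {"slide": [0, 0, 0], "rotation": [0, 0, 0], "gripper": -1},
])

```text
t: 17.95
tool_pos: [0.5193, 0.0847, 0.1677]
eef_rot: [3.141, -0.0, 1.219]
ft_force: [0.5, -0.1, -1.1]
finger_gap: 0.0154
```

```bash
python3 -c "
from h import *
st()"
```

```text
t 17.95 stand x 2.4 y 54.9 z 167.7 mm | Fx 0.5 Fy 0.1 Fz -1.1 | rpy [ 3.1408e+00 -1.0000e-04  1.2192e+00]
```

Call:
servo_tool([
  {"slide": [0.001, -0.0004, 0.003], "rotation": [0, 0, 0], "gripper": -1},
  {"slide": [0, 0, 0.003], "rotation": [0, 0, 0], "gripper": -1},
  {"slide": [0, 0, 0.002], "rotation": [0, 0, 0], "gripper": -1},
  {"slide": [0, 0, 0.002], "rotation": [0, 0, 0], "gripper": -1},
  {"slide": [0, 0, 0.001], "rotation": [0, 0, 0], "gripper": -1},
])

```text
t: 18.58
tool_pos: [0.5193, 0.0855, 0.156]
eef_rot: [3.141, -0.0, 1.219]
ft_force: [-0.2, -0.0, -0.9]
finger_gap: 0.0152
```

Call:
servo_tool([
  {"slide": [0, 0, 0.001], "rotation": [0, 0, 0], "gripper": -1},
  {"slide": [0, 0.0003, 0.001], "rotation": [0, 0, 0], "gripper": -1},
  {"slide": [0, 0.0003, 0.001], "rotation": [0, 0, 0], "gripper": -1},
  {"slide": [0, 0.0003, 0.001], "rotation": [-0.001, 0, 0], "gripper": -1},
  {"slide": [0, 0.0003, 0.001], "rotation": [-0.001, 0, 0], "gripper": -1},
])

```text
t: 19.2
tool_pos: [0.5189, 0.0861, 0.1521]
eef_rot: [-3.141, -0.001, 1.219]
ft_force: [-3.3, 1.1, 3.9]
finger_gap: 0.0157
```

```bash
python3 -c "
from h import *
st()"
```

```text
t 19.20 stand x 1.5 y 56.0 z 152.1 mm | Fx -3.5 Fy -0.1 Fz 3.9 | rpy [-3.1408e+00 -9.0000e-04  1.2194e+00]
```

Call:
servo_tool([
  {"slide": [0, 0.001, 0], "rotation": [0, 0, 0], "gripper": -1},
  {"slide": [0, 0.0015, 0], "rotation": [-0.002, 0, 0], "gripper": -1},
  {"slide": [0, 0.0015, 0], "rotation": [-0.002, 0, 0], "gripper": -1},
  {"slide": [0, 0.0015, 0], "rotation": [-0.002, 0, 0], "gripper": -1},
  {"slide": [0, 0.0015, 0], "rotation": [-0.002, 0, 0], "gripper": -1},
])

```text
t: 19.82
tool_pos: [0.5196, 0.0859, 0.1519]
eef_rot: [-3.133, 0.0, 1.221]
ft_force: [-7.4, 2.6, 4.9]
finger_gap: 0.0152
```

```bash
python3 -c "
from h import *
st()"
```

```text
t 19.82 stand x 2.3 y 56.1 z 151.9 mm | Fx -7.8 Fy -0.2 Fz 4.9 | rpy [-3.133e+00  1.000e-04  1.221e+00]
```

Handle 4 holds at nearly 8 N with the tip almost unmoved: tight. That leaves handle 5 as the fit; feel it to confirm.

Call:
servo_tool([
  {"slide": [0, 0, -0.008], "rotation": [0, 0, 0], "gripper": -1},
  {"slide": [0, 0, -0.01], "rotation": [-0.008, 0, 0], "gripper": -1},
  {"slide": [0.005, 0, -0.004], "rotation": [0, 0, 0], "gripper": -1},
  {"slide": [0.025, 0, 0], "rotation": [0, 0, 0], "gripper": -1},
  {"slide": [0.02, 0, 0], "rotation": [0, 0, 0], "gripper": -1},
])

```text
t: 20.45
tool_pos: [0.5409, 0.1321, 0.1758]
eef_rot: [3.132, -0.001, 1.217]
ft_force: [-0.6, 1.1, -1.5]
finger_gap: 0.0155
```

```bash
python3 -c "
from h import *
st()"
```

```text
t 20.45 stand x 6.3 y 106.8 z 175.8 mm | Fx -1.0 Fy 0.8 Fz -1.5 | rpy [ 3.1324e+00 -5.0000e-04  1.2174e+00]
```

Call:
servo_tool([
  {"slide": [0.0035, -0.0035, 0.002], "rotation": [0.009, 0, -0.002], "gripper": -1},
  {"slide": [0, 0, 0.002], "rotation": [0, 0, 0], "gripper": -1},
  {"slide": [0, 0, 0.002], "rotation": [0, 0, 0], "gripper": -1},
  {"slide": [0, 0, 0.001], "rotation": [0, 0, 0], "gripper": -1},
  {"slide": [0, 0, 0], "rotation": [0, 0, 0], "gripper": -1},
])

```text
t: 21.08
tool_pos: [0.5385, 0.1367, 0.1674]
eef_rot: [-3.14, 0.002, 1.221]
ft_force: [0.2, 1.1, -1.5]
finger_gap: 0.0154
```

```bash
python3 -c "
from h import *
st()
import cv2
s=vision.get_image('scene')
cv2.imwrite('pics/c1.png',cv2.resize(s[200:300,370:470],None,fx=6,fy=6,interpolation=cv2.INTER_CUBIC))"
```

```text
t 21.07 stand x 2.5 y 110.3 z 167.4 mm | Fx -0.2 Fy 1.0 Fz -1.5 | rpy [-3.1404e+00  1.7000e-03  1.2206e+00]
```

View pics/c1.png

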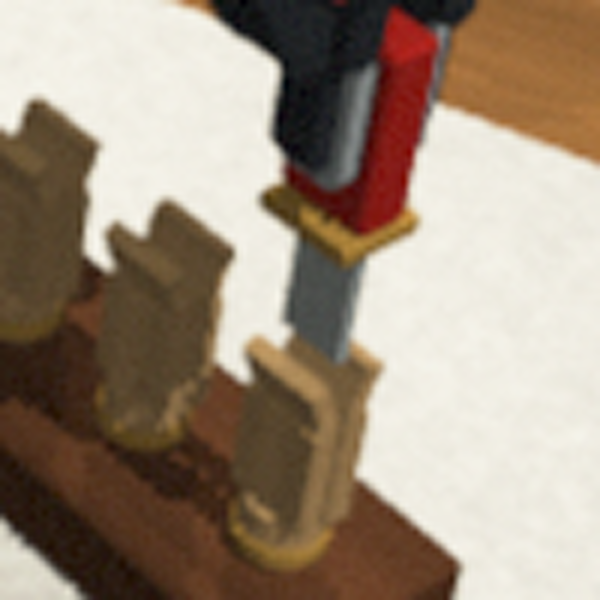

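The tip (crop 322,350) is over handle 5's mouth.

Call:
servo_tool([
  {"slide": [0, -0.0004, 0.003], "rotation": [0, -0.002, 0], "gripper": -1},
  {"slide": [0, 0, 0.003], "rotation": [0, 0, 0], "gripper": -1},
  {"slide": [0, 0, 0.002], "rotation": [0, 0, 0], "gripper": -1},
  {"slide": [0, 0, 0.002], "rotation": [0, 0, 0], "gripper": -1},
  {"slide": [0, 0, 0.001], "rotation": [0, 0, 0], "gripper": -1},
])

```text
t: 21.75
tool_pos: [0.5382, 0.1365, 0.1559]
eef_rot: [-3.141, 0.004, 1.22]
ft_force: [0.1, 1.5, -0.6]
finger_gap: 0.0155
```

Call:
servo_tool([
  {"slide": [0, 0, 0.001], "rotation": [0, 0, 0], "gripper": -1},
  {"slide": [0, 0.0003, 0.001], "rotation": [0, 0, 0], "gripper": -1},
  {"slide": [0, 0.0003, 0.001], "rotation": [0, 0, 0], "gripper": -1},
  {"slide": [0, 0.0003, 0.001], "rotation": [-0.001, 0, 0], "gripper": -1},
  {"slide": [0, 0.0003, 0.001], "rotation": [-0.001, 0, 0], "gripper": -1},
])

```text
t: 22.38
tool_pos: [0.5378, 0.1371, 0.152]
eef_rot: [-3.139, 0.003, 1.221]
ft_force: [-3.4, 1.7, 3.0]
finger_gap: 0.0153
```

```bash
python3 -c "
from h import *
st()"
```

```text
t 22.38 stand x 1.7 y 110.5 z 152.0 mm | Fx -3.8 Fy 0.4 Fz 3.0 | rpy [-3.1393e+00  2.7000e-03  1.2209e+00]
```

Contact; push sideways as in handle 4 to see whether the tine yields.

Call:
servo_tool([
  {"slide": [0, 0.001, 0], "rotation": [0, -0.003, 0], "gripper": -1},
  {"slide": [0, 0.0015, 0], "rotation": [-0.002, 0, 0], "gripper": -1},
  {"slide": [0, 0.0015, 0], "rotation": [-0.002, 0, 0], "gripper": -1},
  {"slide": [0, 0.0015, 0], "rotation": [-0.002, 0, 0], "gripper": -1},
  {"slide": [0, 0.0015, 0], "rotation": [-0.002, 0, 0], "gripper": -1},
])

```text
t: 23.0
tool_pos: [0.5431, 0.1354, 0.1519]
eef_rot: [3.14, 0.006, 1.222]
ft_force: [-4.7, 2.9, 3.8]
finger_gap: 0.0153
```

```bash
python3 -c "
from h import *
st()"
```

```text
t 23.00 stand x 7.3 y 110.7 z 151.9 mm | Fx -5.4 Fy 1.1 Fz 3.8 | rpy [3.1397 0.006  1.2216]
```

The tine yields at a steady ~5 N: fitting. Recentre to about x = +2 mm and push in.

Call:
servo_tool([
  {"slide": [0, -0.0015, 0], "rotation": [0, -0.004, 0.002], "gripper": -1},
  {"slide": [0, -0.001, 0], "rotation": [0, -0.002, 0], "gripper": -1},
  {"slide": [0, 0.0005, 0.0005], "rotation": [0, 0, 0], "gripper": -1},
  {"slide": [0, 0.0008, 0.001], "rotation": [0, 0, 0], "gripper": -1},
  {"slide": [0, 0.001, 0.001], "rotation": [0, 0, 0], "gripper": -1},
])

```text
t: 23.62
tool_pos: [0.5431, 0.1359, 0.1504]
eef_rot: [3.139, 0.011, 1.22]
ft_force: [-4.7, 1.4, 4.4]
finger_gap: 0.0153
```

```bash
python3 -c "
from h import *
st()"
```

```text
t 23.62 stand x 7.1 y 111.1 z 150.4 mm | Fx -4.9 Fy -0.3 Fz 4.4 | rpy [3.1387 0.0111 1.2198]
```

```bash
python3 -c "
from h import *
plan(np.r_[S0+SX*.0022+SY*.111,.1504],1.2192,1)"
```

```text
t 23.62 p [0.5431 0.1359 0.1504] rpy [3.1387 0.0111 1.2198] F [-4.7   1.43  4.42] gap 0.0153
slide [-0.0001, -0.0049, -0.0] rot [0.003, 0.011, 0.001]
```

Call:
servo_tool([
  {"slide": [0, -0.0025, 0], "rotation": [0.002, 0.009, 0], "gripper": -1},
  {"slide": [0, -0.0015, 0], "rotation": [0, 0.002, 0], "gripper": -1},
  {"slide": [0, 0, 0], "rotation": [0, 0, 0], "gripper": -1},
  {"slide": [0, 0.0008, 0.001], "rotation": [0, 0, 0], "gripper": -1},
  {"slide": [0, 0.0008, 0.001], "rotation": [0, 0, 0], "gripper": -1},
])

```text
t: 24.25
tool_pos: [0.5409, 0.1363, 0.1485]
eef_rot: [3.14, -0.0, 1.219]
ft_force: [-5.3, 0.9, 5.0]
finger_gap: 0.0155
```

```bash
python3 -c "
from h import *
st()"
```

```text
t 24.25 stand x 4.9 y 110.7 z 148.5 mm | Fx -5.3 Fy -0.9 Fz 5.0 | rpy [ 3.1400e+00 -2.0000e-04  1.2194e+00]
```

Call:
servo_tool([
  {"slide": [0, -0.0015, 0.001], "rotation": [0, 0, 0], "gripper": -1},
  {"slide": [0, -0.0005, 0.0015], "rotation": [0, 0, 0], "gripper": -1},
  {"slide": [0, 0.0004, 0.0015], "rotation": [0, 0, 0], "gripper": -1},
  {"slide": [0, 0.0008, 0.0015], "rotation": [0, 0, 0], "gripper": -1},
  {"slide": [0, 0.0008, 0.0015], "rotation": [0, 0, 0], "gripper": -1},
])

```text
t: 24.88
tool_pos: [0.5401, 0.1369, 0.1406]
eef_rot: [-3.141, -0.0, 1.22]
ft_force: [-5.4, 1.6, 1.6]
finger_gap: 0.0152
```

```bash
python3 -c "
from h import *
st()"
```

```text
t 24.88 stand x 3.9 y 111.0 z 140.6 mm | Fx -5.7 Fy -0.4 Fz 1.6 | rpy [-3.1409e+00 -4.0000e-04  1.2199e+00]
```

Call:
servo_tool([
  {"slide": [0, 0, 0.002], "rotation": [0, 0, 0], "gripper": -1},
  {"slide": [0, 0.0004, 0.002], "rotation": [0, 0, 0], "gripper": -1},
  {"slide": [0, 0.0006, 0.002], "rotation": [0, 0, 0], "gripper": -1},
  {"slide": [0, 0.0006, 0.002], "rotation": [0, 0, 0], "gripper": -1},
  {"slide": [0, 0.0006, 0.002], "rotation": [0, 0, 0], "gripper": -1},
])

```text
t: 25.5
tool_pos: [0.5388, 0.1363, 0.1247]
eef_rot: [-3.131, 0.004, 1.22]
ft_force: [-5.5, 2.4, 1.5]
finger_gap: 0.0158
```

```bash
python3 -c "
from h import *
st()"
```

```text
t 25.50 stand x 2.9 y 110.1 z 124.7 mm | Fx -6.0 Fy 0.4 Fz 1.5 | rpy [-3.1309  0.0036  1.2203]
```

Call:
servo_tool([
  {"slide": [0, 0, 0.001], "rotation": [-0.008, 0.003, 0], "gripper": -1},
  {"slide": [0, 0.0003, 0.001], "rotation": [-0.002, 0, 0], "gripper": -1},
  {"slide": [0, 0.0003, 0.001], "rotation": [-0.001, 0, 0], "gripper": -1},
  {"slide": [0, 0.0003, 0.0008], "rotation": [-0.001, 0, 0], "gripper": -1},
  {"slide": [0, 0.0003, 0.0005], "rotation": [-0.001, 0, 0], "gripper": -1},
])

```text
t: 26.12
tool_pos: [0.5391, 0.136, 0.1208]
eef_rot: [3.14, 0.001, 1.22]
ft_force: [-6.4, 2.7, 3.8]
finger_gap: 0.0159
```

```bash
python3 -c "
from h import *
st()
plan([0,0,.121],1.2192,1)
import cv2
s=vision.get_image('scene')
cv2.imwrite('pics/d1.png',cv2.resize(s[200:300,370:470],None,fx=6,fy=6,interpolation=cv2.INTER_CUBIC))"
```

```text
t 26.12 stand x 3.3 y 109.8 z 120.8 mm | Fx -7.0 Fy 0.3 Fz 3.8 | rpy [3.1401e+00 8.0000e-04 1.2204e+00]
t 26.12 p [0.5391 0.136  0.1208] rpy [3.1401e+00 8.0000e-04 1.2204e+00] F [-6.43  2.71  3.84] gap 0.0159
slide [-0.0348, -0.0511, -0.0001] rot [0.0, 0.0, 0.0]
```

View pics/d1.png

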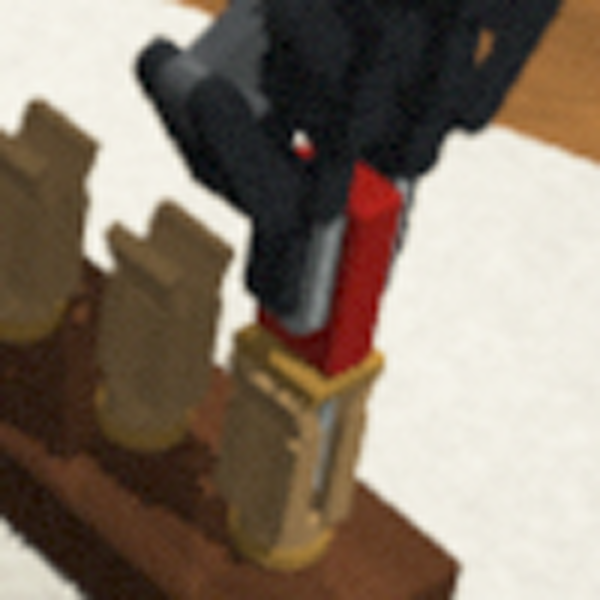

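Call:
servo_tool([
  {"slide": [0, -0.001, 0.0008], "rotation": [0, 0, 0], "gripper": -1},
  {"slide": [0, -0.0005, 0.0008], "rotation": [0, 0, 0], "gripper": -1},
  {"slide": [0, 0, 0.0008], "rotation": [0, 0, 0], "gripper": -1},
  {"slide": [0, 0, 0.0008], "rotation": [0, 0, 0], "gripper": -1},
  {"slide": [0, 0, 0.0008], "rotation": [0, 0, 0], "gripper": -1},
])

```text
t: 26.8
tool_pos: [0.5387, 0.1361, 0.1208]
eef_rot: [3.135, -0.0, 1.22]
ft_force: [-5.7, 0.3, 6.8]
finger_gap: 0.0154
```

```bash
python3 -c "
from h import *
st()"
```

```text
t 26.80 stand x 2.9 y 109.8 z 120.8 mm | Fx -5.4 Fy -1.7 Fz 6.8 | rpy [ 3.1350e+00 -5.0000e-04  1.2202e+00]
```

Call:
servo_tool([
  {"slide": [0, -0.001, -0.0005], "rotation": [0.005, 0, 0], "gripper": -1},
  {"slide": [0, -0.001, -0.0003], "rotation": [0, 0, 0], "gripper": -1},
  {"slide": [0, -0.001, 0], "rotation": [0, 0, 0], "gripper": -1},
  {"slide": [0, -0.0005, 0], "rotation": [0, 0, 0], "gripper": -1},
  {"slide": [0, 0, 0], "rotation": [0, 0, 0], "gripper": -1},
])

```text
t: 27.42
tool_pos: [0.5357, 0.1372, 0.1208]
eef_rot: [3.139, -0.001, 1.22]
ft_force: [-3.0, 2.3, 2.8]
finger_gap: 0.015
```

```bash
python3 -c "
from h import *
st()"
```

```text
t 27.43 stand x -0.3 y 109.7 z 120.8 mm | Fx -3.6 Fy 1.1 Fz 2.8 | rpy [ 3.1391e+00 -5.0000e-04  1.2199e+00]
```

Call:
servo_tool([
  {"slide": [0, 0, 0.0005], "rotation": [0.002, 0, 0], "gripper": -1},
  {"slide": [0, 0, 0.0003], "rotation": [0, 0, 0], "gripper": -1},
  {"slide": [0, 0, 0], "rotation": [0, 0, 0], "gripper": -0.3},
  {"slide": [0, 0, -0.0005], "rotation": [0, 0, 0], "gripper": -0.1},
  {"slide": [0, 0, -0.0005], "rotation": [0, 0, 0], "gripper": 0},
])

```text
t: 28.05
tool_pos: [0.5385, 0.136, 0.1216]
eef_rot: [3.134, -0.001, 1.219]
ft_force: [-0.4, 0.2, -0.4]
finger_gap: 0.0428
```

```bash
python3 -c "
from h import *
st();print(manip.get_obs()['finger_gap'])
import cv2
s=vision.get_image('scene')
cv2.imwrite('pics/d2.png',cv2.resize(s[200:300,370:470],None,fx=6,fy=6,interpolation=cv2.INTER_CUBIC))"
```

```text
t 28.05 stand x 2.8 y 109.6 z 121.6 mm | Fx -0.4 Fy 0.1 Fz -0.4 | rpy [ 3.1340e+00 -1.0000e-03  1.2192e+00]
0.04281824271024476
```

View pics/d2.png

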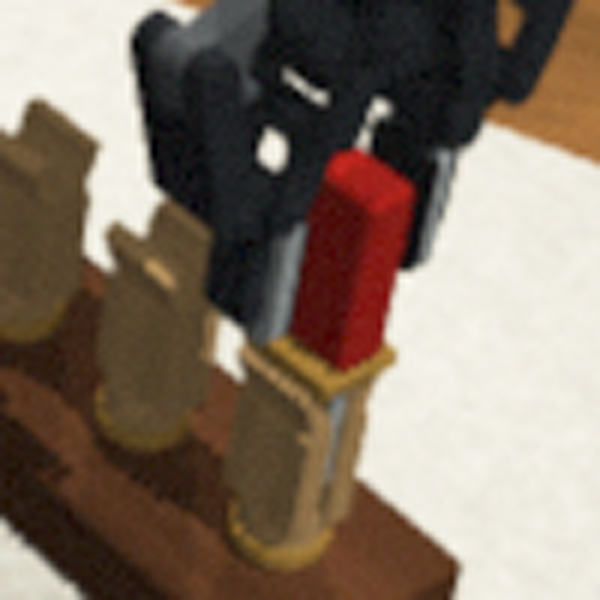

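Gauge sits home in handle 5, fingers off on both sides. Retreat straight up.

Call:
servo_tool([
  {"slide": [0, -0.002, -0.01], "rotation": [0.005, 0, 0], "gripper": 0},
  {"slide": [0, 0, -0.02], "rotation": [0, 0, 0], "gripper": 0},
  {"slide": [0, 0, -0.03], "rotation": [0, 0, 0], "gripper": 0},
  {"slide": [0, 0, -0.04], "rotation": [0, 0, 0], "gripper": 0},
  {"slide": [0, 0, -0.03], "rotation": [0, 0, 0], "gripper": 0},
])

```text
t: 28.72
tool_pos: [0.5351, 0.1364, 0.2545]
eef_rot: [-3.14, 0.001, 1.219]
ft_force: [-0.1, -0.2, 0.1]
finger_gap: 0.0426
```

Call:
servo_tool([
  {"slide": [0, -0.06, -0.02], "rotation": [0, 0, 0], "gripper": 0},
  {"slide": [0, -0.06, 0], "rotation": [0, 0, 0], "gripper": 0},
  {"slide": [0, -0.06, 0], "rotation": [0, 0, 0], "gripper": 0},
  {"slide": [0, 0, 0], "rotation": [0, 0, 0], "gripper": 0},
  {"slide": [0, 0, 0], "rotation": [0, 0, 0], "gripper": 0},
])

```text
t: 29.35
tool_pos: [0.3659, 0.1999, 0.2819]
eef_rot: [3.132, -0.008, 1.218]
ft_force: [1.1, -0.0, 0.2]
finger_gap: 0.0428
```

```bash
python3 -c "
from h import *
st()
import cv2
s=vision.get_image('scene');t=vision.get_image('top')
a=cv2.resize(s[220:295,380:455],None,fx=8,fy=8,interpolation=cv2.INTER_CUBIC)[:,:390+0] if 0 else cv2.resize(s[215:290,385:435],None,fx=8,fy=8,interpolation=cv2.INTER_CUBIC)
b=cv2.convertScaleAbs(cv2.resize(t[240:315,160:210],None,fx=8,fy=8,interpolation=cv2.INTER_CUBIC),alpha=1.6)
cv2.imwrite('pics/e.png',cv2.hconcat([a,b]))
cv2.imwrite('pics/es.png',s)
for dx in (0,):
  p=np.r_[S0+SX*.000+SY*.110,0]
  for z in(.1,.162): print(z,(proj('scene',p+[0,0,z])-[385,215])*8)"
```

```text
t 29.35 stand x -181.3 y 110.1 z 281.9 mm | Fx 1.0 Fy 0.4 Fz 0.2 | rpy [ 3.1321 -0.0081  1.218 ]
0.1 [296.25605422 341.56168448]
0.162 [345.5188366   91.11890455]
```

View pics/e.png

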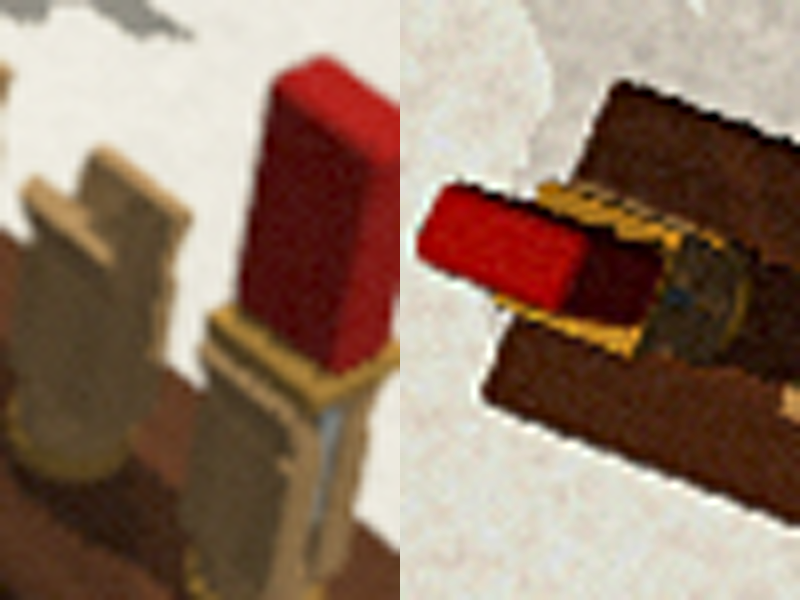

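View pics/es.png

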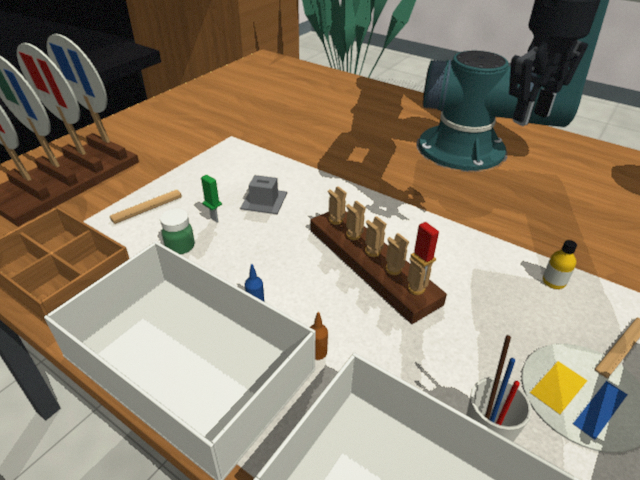

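The gauge stands upright in handle 5 (scene 426,240), with its collar on the tine tops. The bottles and jar are at their first pixels, and the gripper is clear.

```bash
python3 -c "
from workcell import job
print(job.job_done())"
```

```text
the job is handed in; nothing more can be done
None
```

I took the red gauge from its rest and left it upright and released in handle 5, with its collar down on the handle's top. I then handed the job in at about 29.4 s; `job_done` reports no verdict.

| Handle | Result | What I felt |
|---|---|---|
| 1 | tight | over 8 N of side force with the tip hardly moving, still in the funnel |
| 2 | slack | 0.3 N |
| 3 | slack | about 1 N |
| 4 | tight | about 8 N with the tip hardly moving, still in the funnel |
| 5 | fits | the tine gave way at a steady 5 to 6 N |

- **Force used:** the highest force read at the wrist at the end of any move was about 11 N (handle 1); in handle 5 it was about 9 N.
- **Last checks:** before release, the tool stopped at z = 120.8 mm against a computed home height of about 121 mm, even as I pressed harder. Pictures after the retreat show the gauge upright, the collar on the tines, and the bottles, jar and green look-alike where they began.
- **Weaker evidence:** I tested handles 1 to 4 only in the funnel, so I called the slack and tight ones by side force, not by full insertion. In handle 5 the upward push read about 5 N in the funnel and 1.5 N sliding in, below the stated 8 to 15 N and 2.5 to 8 N. I did not read the throat peak itself, and an unloaded reading of about -1 N explains part of the gap.
- **Camera disagreement:** the two cameras differed by about 2 to 4 mm on the slit positions. I went by the scene camera and by where the blade touched the funnel of handle 1.

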